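Take the test weight off its sprung-keeper hook and stand it on the scale

ROBOT

A 6-joint arm with a two-finger parallel gripper is mounted at the origin on a cart in front of the work surface, level with it; the furniture and walls round the work are solid. World frame = base frame: x ahead of the robot, y to its left, z up, the work surface at z = 0. Lengths are in m, angles in degrees, forces in N, time in s.
With the tool pointing down it reaches from about 0.275 to 0.775 m from the base axis. Payload 14.6 kg.
Tool frame: the origin (TCP) lies midway between the tips of the shut fingers; the grasp point (between the pads) lies 19 mm behind it; z points along the fingers, y is the line along which they close (so a half turn about z gives the same grasp; the last joint's range is limited). The gripper opens to 85 mm and grips with 20 to 120 N. Pads are 22 mm wide; open, the fingers measure 114 mm over their backs; the gripper's body (76 mm by 85 mm) begins 54 mm behind the grasp point. The pads swing forward as they close: fully open they stand 13 mm farther back than shut.
Start: joints at [-79.257, 15.075, -2.767, 72.158, 0, 81.102], TCP at [0.176, -0.494, 0.231] pointing down, gripper open.
Joint ranges: [-151.79, 151.79], [-50.71, 97.33], [-67.44, 78.34], [-121.81, 120.89], [-77.56, 73.72], [-180, 180]. Speed limits (degrees/s): [108.29, 108.29, 147.25, 159.86, 180, 180].

INTERFACE

Orientations are given as [roll, pitch, yaw] about the fixed x, y, z axes, in that order (R = Rz(yaw) Ry(pitch) Rx(roll)).
In Python, from rig import env, viewer, order gives the robot as it stands. The module is installed in compiled form; this text tells all that it offers.
- The arm moves only by the shell command python3 -m handwheel 'ROWS' [FORCE]. ROWS is a JSON object of lists of equal length, an entry for each row: "rotation": the turn, a rotation vector about the tool's x, y, z scaled (see below), a list of three; "travel": the shift along the tool's x, y, z scaled (see below), a list of three; "claw": the opening, from 0 (shut) to 1 (fully open). A call has exactly 8 rows; each row is the pose to reach, as a shift and turn from the pose commanded when the call began, along the tool's axes at that moment, turning the shorter way round; what a row does not reach only later rows make up. The controller multiplies each number of a shift by 1 m and each number of a turn by pi rad. A row lasts 1/8 s, in which the tool goes at most 62.5 mm and 10.7 degrees, less where a joint would pass 70% of its speed; a pose out of reach is approached as far as the arm can. A call with a number of a shift or a turn outside -1 to 1 is refused whole. A call with a gripper value outside its range is refused whole. The fingers move at their own pace and stop on an object; FORCE is the grip in N (left out, the last holds). Time passes only in rows, so rows that repeat a pose let the fingers close, or fill a call up. It gives the time, the measured TCP pose, the force, the opening and the grip force at its end, in the units of the state.
- env.state(): the state, without advancing time (a new reading comes with each control period).
- viewer.camera(name): name is "scene" or "top" or "wrist"; returns the picture (384x512x3 uint8, blue, green, red); there is no depth.
- viewer.camera_model(name): a dict with "K" (3x3 intrinsics, pixels), "D" ([k1, k2, p1, p2, k3] as OpenCV has them; the pictures are not rectified), "R" (3x3) and "t" (3): a world point X has camera coordinates R X + t. Camera axes: x right, y down, z forward; pixel columns grow to the right and rows downward; lengths in m; the calibration is good to about 2 mm. A picture is of the moment at which its call begins: read the wrist's pose just before it. camera_model takes no time and is no camera call; for the wrist camera it gives the pose at the moment of the call.
- order.close_job(): hands the job in; it is judged then, once.
The state is a dict: "time_s": time; "qpos": joint angles; "joint_vel": joint speeds; "joint_efforts": joint torques, N m; "ee_pos": TCP position; "orientation": TCP orientation; "wrist_force": force on the tool from outside, world axes, zero at the start; "wrist_torque": the same for the moment, N m; "grip_width": finger opening in m; "grip_force": force on a finger pad.
Only numpy, scipy, OpenCV 4.12 (cv2) and the standard library are available. Lean on these libraries where they do the work, as an engineer would, in place of code of your own. Each camera call takes 0.05 s, during which the arm holds its last target. There are 200 camera calls.

TASK

The scale has to be checked: take the test weight off the safety hook of the bench stand and set it down gently and upright on the round pan of the scale, its whole foot on the pan. The hook's beak hangs over the bail, so hold the bail beside the hook, press the sprung keeper back with the bail itself (not with the fingers) until you feel it come up against its buffer, keep it pressed while you raise the bail out of the mouth, then draw the weight off forwards; never force the hook or the keeper, do not tip the weight over, and leave the other things on the bench where they are.

Things in the scene. Friction and masses are not known exactly. Their poses are not given: they have to be found in the camera images.
- test_weight: test weight, about 0.45 kg (give or take a fifth): dark disc, diameter 76, 26 high, brass band, under a rigid steel bail of 10 mm round bar. Origin: centre of the underside, z up. The bail lies in the y-z plane: straight top bar along y from -37 to +37, legs from y = +-45 down to the disc; open loop 78 high from disc to the underside of the bar. It hangs from the hook, foot about 51 up
- bail (a point): middle of the axis of the bail's top bar, 109 above the test weight's origin; axes as test_weight. At the start it lies on the hook's floor, with play to front and back. Grip the bar from above beside the hook, about 27 from its middle, fingers closing across the bar: the hook and keeper take up 15 to either side. Raise it 2 to 4 off the floor before pressing
- stand: bench stand, bolted down: grey 30 mm post, base 130 x 110 x 10, yellow hook of 12 mm round bar with a steel keeper. Origin: post's centre at bench level; x points from the hook's open front back to the post, z up (yaw 0: the hook points to the robot); nothing is higher than z = 188. The clamp on the post begins at x = -39. Fingers and arm may push on stand, hook or keeper with no more than 8 N
- hook_floor (a point): top of the hook's floor at y = 0, x = -105, z = 155 in the stand's frame (axes as stand), where the bail lies. In front the hook turns up into a tip (inside at -16.5 from here, foremost -28.5) and back over the bail. NOT MEASURED: the whole hook with keeper and buffer is clamped up to 10 mm farther forward or back (x) than all these places; the bail still hangs near x = -105
- beak_end (a point): nominal end of the hook's beak, x = -90.5, z = 176: it overhangs the bail, underside z = 170 (5 above the resting bar), top z = 182. A bar lifted straight up jams under it. The bar's axis must be at least 5 mm behind this end (wherever the hook's unmeasured shift puts it) to come up. The hook bends if the bail pushes on it and its keeper with over 22 N in all, load on its floor included
- keeper_face (a point): nominal front of the shut keeper at bail height, x = -88, z = 160: a tongue 20 wide, top z = 185, hinged below the floor (pin and lug reach down to z = 127), shutting the mouth against the beak's end. Pressed back (+x) by the bail at floor height it needs 5 N, rising to about 10 N, then meets a rubber buffer (about 12 N/mm) with the bar's axis 1.5 mm past where it clears the beak: push 12 to 15 N
- hook_top (a point): point 31 above the hook's floor, x = -105, z = 186: with the bar's underside above this height the keeper springs shut under it and the weight can be drawn off to the front (-x), the hook passing through the bail; keep the underside below z = 203 until then, or the disc meets the hook from below. Lifting while pressed back needs no more force: the spring grows weaker as the bar rises
- scale: light grey bench scale, 205 (x) x 165 (y) x 44 high, does not slide. Origin: centre of the underside; the round pan, diameter 116, lies 24 from the centre towards +x, its top 44 high; the display is on the -x side. Not more than 45 N on it
- pan (a point): centre of the top of the scale's pan, 44 above the bench
- tape_measure: yellow tape measure, 34 x 80 x 66, bystander; origin at the centre of its underside
- screwdriver: blue screwdriver, 27 x 198 x 28, lying, bystander; origin at the centre of its underside
- pliers: red-handled pliers, 51 x 176 x 11, lying, bystander; origin at the centre of its underside
- glue_tube: white glue tube, 49 x 156 x 33, lying, bystander; origin at the centre of its underside
Things that resemble listed ones, but are neither listed nor needed, are in the scene too. Leave any pink look-alike of the stand alone.

How it is judged:
By the outcome, as a careful person would: the job done as asked, in the order asked, and still so for the second after the job is handed in, with the robot touching nothing.
It also fails if it takes over 58 s, if anything falls off the work surface, if the arm or the gripper's body presses on something with over 40 N, if the wrist force passes 120 N, or if a joint passes its speed limit or range.

## Working session

There is one attempt and no reset: what is moved stays moved. The work goes in short steps, Python scripts to look and compute and a shell command to move; the robot and the scene stay as the last step left them, time stands still between calls to the robot, and variables do not carry over. Pictures are saved under pics/ and viewed, at most 10 in all, crops included, and the job is handed in when it is done.

```bash
mkdir -p pics; cat > h.py <<'E'
import numpy as np, cv2
from rig import env, viewer, order
def snap(n,f):
    m=viewer.camera_model(n); im=viewer.camera(n); cv2.imwrite('pics/'+f,im); return im,m
def ray(m,uv):
    K=np.array(m['K'],float);D=np.array(m['D'],float);R=np.array(m['R']);t=np.array(m['t'])
    p=cv2.undistortPoints(np.array(uv,float).reshape(-1,1,2),K,D).reshape(-1,2)
    return -R.T@t,(np.c_[p,np.ones(len(p))])@R
def onz(m,uv,z):
    c,d=ray(m,uv); return c+d*((z-c[2])/d[:,2])[:,None]
def proj(m,X):
    return cv2.projectPoints(np.array(X,float).reshape(-1,3),cv2.Rodrigues(np.array(m['R']))[0],np.array(m['t'],float),np.array(m['K'],float),np.array(m['D'],float))[0].reshape(-1,2)
E
python3 - <<'E'
from h import *
a,ma=snap('scene','s1.png'); b,mb=snap('top','t1.png')
cv2.imwrite('pics/s1b.png',cv2.resize(a,(800,600)));cv2.imwrite('pics/t1b.png',cv2.resize(b,(800,600)))
print({k:v for k,v in env.state().items()})
for m in(ma,mb): print(-np.array(m['R']).T@m['t'])
E
```

```text
{'time_s': 0.1, 'qpos': array([-7.92579677e+01,  1.50979324e+01, -2.80058755e+00,  7.21589171e+01,
        1.39265042e-03,  8.11024485e+01]), 'joint_vel': array([ 0.04884551, -0.11314096,  0.11844047,  0.01501625, -0.04353795,
       -0.14469914]), 'joint_efforts': array([ 4.17178278e-03, -6.38570881e+01,  3.85067368e+01,  9.67067230e-03,
       -1.61493599e-04, -3.28680315e-06]), 'ee_pos': array([ 0.1764121 , -0.49420599,  0.2308536 ]), 'orientation': array([-1.79943469e+02, -1.02595772e-02,  1.96395780e+01]), 'wrist_force': array([-0.0583372 , -0.01200692, -1.01590487]), 'wrist_torque': array([-0.00501286,  0.00100106, -0.03165204]), 'grip_force': 0.0, 'grip_width': 0.08543312261007065}
[-0.31789107 -1.30747949  1.44257907]
[ 0.37991663 -0.09773099  1.83514901]
```

View pics/s1b.png

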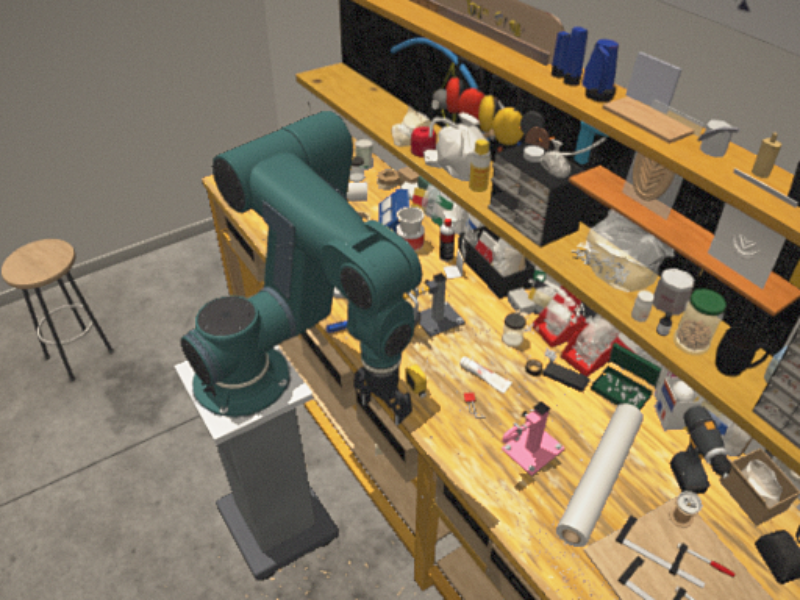

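View pics/t1b.png

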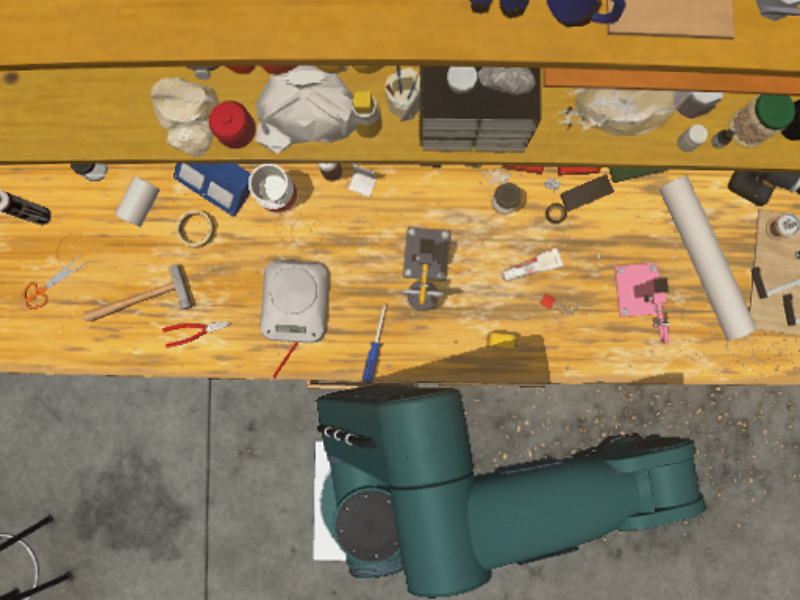

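The top view shows the stand at about (427,255), with its hook pointing towards the robot. The weight is at about (424,293), the scale at (295,300) with its pan at (293,290), and the screwdriver at (375,345). I'll enlarge that area.

```bash
python3 - <<'E'
from h import *
b=cv2.imread('pics/t1.png'); m=viewer.camera_model('top')
c=b[140:225,160:300]; cv2.imwrite('pics/t1c.png',cv2.resize(c,None,fx=5.7,fy=5.7,interpolation=cv2.INTER_CUBIC))
s=.64
for n,uv,z in [('stand base',(427,255),.01),('bail',(424,292),.16),('hookrear',(425,265),.18),('pan',(293,290),.044),('scalec',(295,301),.044),('driver',(375,345),.02)]:
    print(n,onz(m,[uv[0]*s,uv[1]*s],z)[0].round(3))
E
```

```text
stand base [ 0.619 -0.117  0.01 ]
bail [ 0.513 -0.11   0.16 ]
hookrear [ 0.573 -0.111  0.18 ]
pan [0.523 0.214 0.044]
scalec [0.495 0.208 0.044]
driver [0.39 0.01 0.02]
```

View pics/t1c.png

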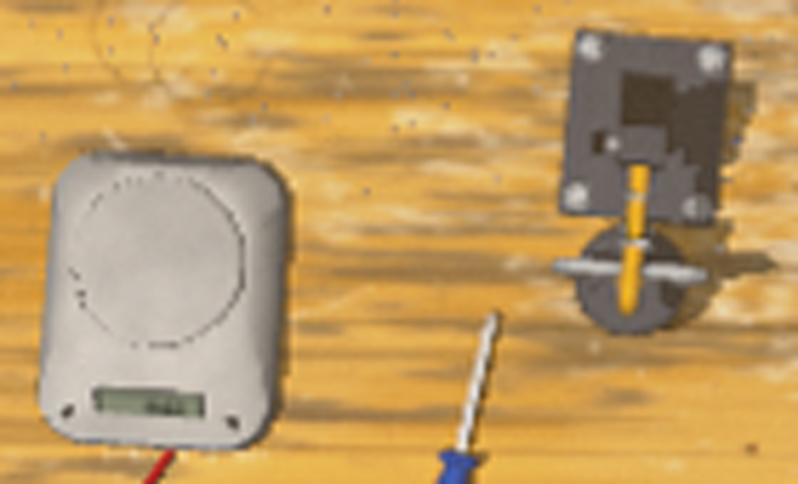

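```bash
python3 - <<'E'
from h import *
m=viewer.camera_model('top')
def P(u,v,z): return onz(m,[160+(u+.5)/5.7-.5,140+(v+.5)/5.7-.5],z)[0]
sc=[P(*p,.011) for p in [(590,47),(712,58),(575,195),(697,207)]]
print('screws',np.round(sc,4),'c',np.mean(sc,0))
ang=lambda d:np.degrees(np.arctan2(d[1],d[0]))
print('yaw base',ang(sc[0]-sc[2]),ang(sc[1]-sc[3]),ang(sc[0]-sc[1])-90,ang(sc[2]-sc[3])-90)
bl=[P(556,265,.155),P(706,275,.155)];print('bail',np.round(bl,4),np.mean(bl,0),ang(bl[0]-bl[1])-90,np.linalg.norm(bl[0]-bl[1]))
hk=[P(640,168,.176),P(628,310,.178)];print('hook',np.round(hk,4),ang(hk[0]-hk[1]))
print('foot',P(630,280,.06))
print('pan',P(158,263,.044),P(75,263,.044),P(244,263,.044),P(158,178,.044),P(158,347,.044))
print('scale edges',ang(P(50,300,.04)*0+P(66,180,.04)-P(42,390,.04)),P(493,315,.02))
E
```

```text
screws [[ 0.679  -0.0759  0.011 ]
 [ 0.6725 -0.1605  0.011 ]
 [ 0.5758 -0.0671  0.011 ]
 [ 0.5686 -0.1513  0.011 ]] c [ 0.62397211 -0.11369933  0.011     ]
yaw base -4.8805997127796985 -5.0751752941228325 -4.433402719204139 -4.8539127892936875
bail [[ 0.5155 -0.0581  0.155 ]
 [ 0.5105 -0.1533  0.155 ]] [ 0.51300598 -0.10570189  0.155     ] -3.0213881724808687 0.0952587258698567
hook [[ 0.5756 -0.1104  0.176 ]
 [ 0.4861 -0.1041  0.178 ]] -4.03773495902424
foot [ 0.51380738 -0.10559041  0.06      ]
pan [0.52206565 0.2148023  0.044     ] [0.52127803 0.27170517 0.044     ] [0.52288019 0.15608744 0.044     ] [0.58010557 0.21643467 0.044     ] [0.46499594 0.21326189 0.044     ]
scale edges -4.850870294398488 [ 0.49149268 -0.01239032  0.02      ]
```

```bash
python3 -m handwheel '{"rotation":[[0,0,-0.03],[0,0,-0.08],[0,0,-0.13],[0,0,-0.18],[0,0,-0.23],[0,0,-0.28],[0,0,-0.32],[0,0,-0.34]],"travel":[[0.03,-0.018,-0.02],[0.08,-0.048,-0.04],[0.13,-0.079,-0.05],[0.18,-0.109,-0.05],[0.23,-0.139,-0.05],[0.28,-0.169,-0.05],[0.32,-0.194,-0.05],[0.34,-0.206,-0.05]],"claw":[1,1,1,1,1,1,1,1]}' 80
```

```text
time_s: 1.1
ee_pos: [0.4284, -0.1841, 0.2811]
orientation: [-180.0, -0.0, 81.1]
wrist_force: [0.2, 0.1, -0.1]
grip_width: 0.0854
grip_force: 0.0
```

```bash
python3 -m handwheel '{"rotation":[[0,0,-0.004],[0,0,-0.01],[0,0,-0.018],[0,0,-0.024],[0,0,-0.024],[0,0,-0.024],[0,0,-0.024],[0,0,-0.024]],"travel":[[0.02,0.012,0],[0.05,0.03,0],[0.08,0.047,0],[0.105,0.062,0],[0.117,0.069,0],[0.117,0.069,0],[0.117,0.069,0],[0.117,0.069,0]],"claw":[1,1,1,1,1,1,1,1]}' 80
python3 - <<'E'
from h import *
a,m=snap('wrist','w1.png'); cv2.imwrite('pics/w1b.png',cv2.resize(a,(800,600)))
print(-np.array(m['R']).T@m['t'],np.array(m['R']).round(2),env.state()['ee_pos'],env.state()['wrist_force'])
o=np.array([.624,-.1137,0]);y=np.radians(-4.7);ex=np.array([np.cos(y),np.sin(y),0]);ey=np.array([-ex[1],ex[0],0])
W=lambda a,b,c:o+a*ex+b*ey+np.array([0,0,c])
for n,p in [('beak',(-.0905,0,.182)),('tip',(-.1335,0,.17)),('bailL',(-.105,.037,.16)),('bailR',(-.105,-.037,.16)),('keeptop',(-.088,0,.185)),('clamp',(-.039,0,.18))]: print(n,W(*p).round(4),proj(m,W(*p))[0]/.64)
E
```

```text
time_s: 2.1
ee_pos: [0.5138, -0.0823, 0.2814]
orientation: [180.0, 0.0, 85.1]
wrist_force: [-0.2, -0.2, -0.5]
grip_width: 0.0855
grip_force: 0.0
[ 0.51984807 -0.01015913  0.42338405] [[ 1.   -0.09  0.  ]
 [-0.08 -0.96  0.28]
 [-0.02 -0.28 -0.96]] [ 0.51382975 -0.08222086  0.28141106] [ 0.82518413 -0.57368568 -0.75403367]
beak [ 0.5338 -0.1063  0.182 ] [439.77028476 340.79447921]
tip [ 0.4909 -0.1028  0.17  ] [370.61060815 334.1367734 ]
bailL [ 0.5224 -0.0682  0.16  ] [415.22893348 273.62734735]
bailR [ 0.5163 -0.142   0.16  ] [414.79577596 379.678195  ]
keeptop [ 0.5363 -0.1065  0.185 ] [444.33145774 342.60238872]
clamp [ 0.5851 -0.1105  0.18  ] [523.36029904 339.25504207]
```

View pics/w1b.png

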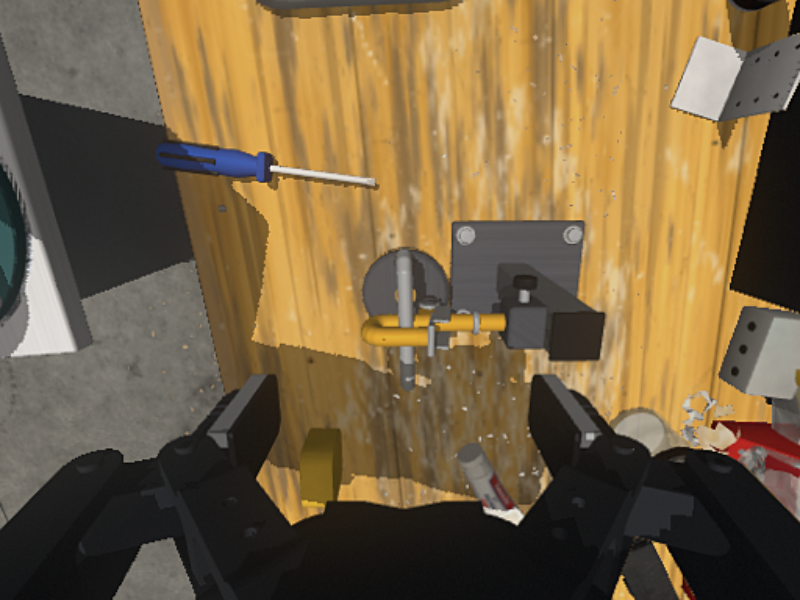

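```bash
python3 - <<'E'
from h import *
m=viewer.camera_model('wrist')
for n,uv,z in [('barL',(403,252),.158),('barR',(408,387),.158),('barmid',(405,320),.16),('bar under hook',(405,332),.16),('hooktip',(362,330),.17),('hook mid y',(385,332),.176),('beakend',(430,332),.178),('keeper edges',(432,322),.185),('k2',(449,322),.185),('driver tip',(375,183),.01)]:
    print(n,onz(m,[uv[0]*.64,uv[1]*.64],z)[0].round(4))
print(env.state()['ee_pos'],env.state()['orientation'])
E
```

```text
barL [ 0.5159 -0.0541  0.158 ]
barR [ 0.5112 -0.1481  0.158 ]
barmid [ 0.5134 -0.0985  0.16  ]
bar under hook [ 0.5127 -0.1068  0.16  ]
hooktip [ 0.4859 -0.0994  0.17  ]
hook mid y [ 0.5007 -0.0999  0.176 ]
beakend [ 0.5285 -0.1015  0.178 ]
keeper edges [ 0.5298 -0.0927  0.185 ]
k2 [ 0.5399 -0.0936  0.185 ]
driver tip [ 0.4931 -0.0114  0.01  ]
[ 0.51382975 -0.08222086  0.28141106] [1.79991221e+02 3.85742981e-03 8.51009652e+01]
```

```bash
python3 -m handwheel '{"rotation":[[0,0,-0.003],[0,0,-0.005],[0,0,-0.005],[0,0,-0.005],[0,0,-0.005],[0,0,-0.005],[0,0,-0.005],[0,0,-0.005]],"travel":[[0.004,0,0.01],[0.007,0.001,0.03],[0.007,0.001,0.055],[0.007,0.001,0.08],[0.007,0.001,0.105],[0.007,0.001,0.125],[0.007,0.001,0.137],[0.007,0.001,0.14]],"claw":[1,1,1,1,1,1,1,1]}' 80
python3 - <<'E'
from h import *
a,m=snap('wrist','w2.png'); cv2.imwrite('pics/w2b.png',cv2.resize(a,(800,600)))
E
```

```text
time_s: 3.15
ee_pos: [0.5154, -0.0746, 0.1407]
orientation: [-180.0, -0.0, 86.1]
wrist_force: [0.3, -0.4, -0.6]
grip_width: 0.0854
grip_force: 0.0
```

View pics/w2b.png

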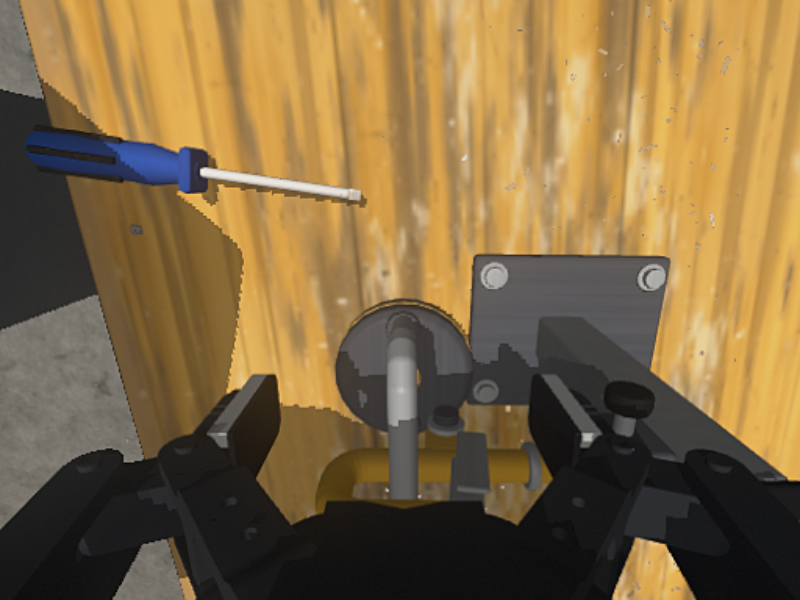

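The open fingers straddle the bail: their inner edges are at x = 280 and 530, and the bar is at about x = 402. The hook's near edge is at about (390,450) and the keeper at (470,435). I'll work out the hook's lateral clearance.

```bash
python3 - <<'E'
from h import *
m=viewer.camera_model('wrist')
for n,uv,z in [('hook edge',(390,450),.163),('hook edge2',(390,450),.176),('keeper edge top',(470,433),.185),('barL end',(403,322),.15),('bar',(403,440),.163),('keepfront',(456,460),.183)]:
    print(n,onz(m,[uv[0]*.64,uv[1]*.64],z)[0].round(4))
print(env.state()['ee_pos'])
E
```

```text
hook edge [ 0.5102 -0.0873  0.163 ]
hook edge2 [ 0.5114 -0.0781  0.176 ]
keeper edge top [ 0.5337 -0.068   0.185 ]
barL end [ 0.5172 -0.0477  0.15  ]
bar [ 0.5148 -0.0838  0.163 ]
keepfront [ 0.5299 -0.0776  0.183 ]
[ 0.51561969 -0.0746775   0.14091557]
```

```bash
python3 -m handwheel '{"rotation":[[0,0,0],[0,0,0],[0,0,0],[0,0,0],[0,0,0],[0,0,0],[0,0,0],[0,0,0]],"travel":[[0,0,0],[0,0,0],[0,0,0],[0,0,0],[0,0,0],[0,0,0],[0,0,0],[0,0,0]],"claw":[0.5,0.3,0.2,0.1,0,0,0,0]}' 60
```

```text
time_s: 4.2
ee_pos: [0.5159, -0.0748, 0.1414]
orientation: [180.0, 0.0, 86.1]
wrist_force: [0.9, -1.4, 0.7]
grip_width: 0.0077
grip_force: 58.5
```

```bash
python3 -m handwheel '{"rotation":[[0,0,0],[0,0,0],[0,0,0],[0,0,0],[0,0,0],[0,0,0],[0,0,0],[0,0,0]],"travel":[[0,0,-0.001],[0,0,-0.002],[0,0,-0.003],[0,0,-0.003],[0,0,-0.003],[0,0,-0.003],[0,0,-0.003],[0,0,-0.003]],"claw":[0,0,0,0,0,0,0,0]}' 80
python3 - <<'E'
from h import *
a,m=snap('wrist','w3.png'); cv2.imwrite('pics/w3b.png',cv2.resize(a,(800,600)))
s=env.state();print(s['wrist_force'],s['wrist_torque'],s['ee_pos'])
E
```

```text
time_s: 5.2
ee_pos: [0.5158, -0.0748, 0.1443]
orientation: [-180.0, -0.0, 86.1]
wrist_force: [0.4, -0.1, -4.7]
grip_width: 0.0076
grip_force: 77.9
[-0.46636326 -0.14118393 -2.56304703] [ 0.08780518 -0.01527922 -0.01560736] [ 0.5157839  -0.07475968  0.14429358]
```

View pics/w3b.png

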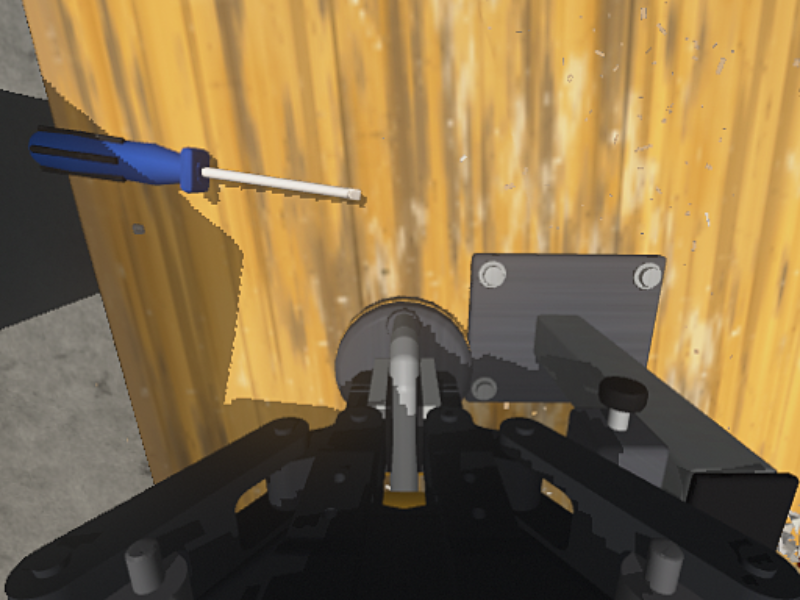

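The bail is held by its bar at about (403,370), and the yellow hook shows between the fingers at about (405,495). Next I press back in small steps.

```bash
python3 -m handwheel '{"rotation":[[0,0,0],[0,0,0],[0,0,0],[0,0,0],[0,0,0],[0,0,0],[0,0,0],[0,0,0]],"travel":[[0,0.002,0],[0,0.004,0],[0,0.006,0],[0,0.008,0],[0,0.010,0],[0,0.012,0],[0,0.012,0],[0,0.012,0]],"claw":[0,0,0,0,0,0,0,0]}'
```

```text
time_s: 6.25
ee_pos: [0.5272, -0.0755, 0.1441]
orientation: [-179.9, -0.0, 86.1]
wrist_force: [-4.6, 0.6, -2.6]
grip_width: 0.0073
grip_force: 78.2
```

```bash
python3 -m handwheel '{"rotation":[[0,0,0],[0,0,0],[0,0,0],[0,0,0],[0,0,0],[0,0,0],[0,0,0],[0,0,0]],"travel":[[0,0.001,0],[0,0.002,0],[0,0.003,0],[0,0.003,0],[0,0.003,0],[0,0.003,0],[0,0.003,0],[0,0.003,0]],"claw":[0,0,0,0,0,0,0,0]}'
```

```text
time_s: 7.25
ee_pos: [0.5299, -0.0757, 0.144]
orientation: [-179.9, -0.0, 86.0]
wrist_force: [-5.6, -0.3, -2.1]
grip_width: 0.0076
grip_force: 78.3
```

```bash
python3 -m handwheel '{"rotation":[[0,0,0],[0,0,0],[0,0,0],[0,0,0],[0,0,0],[0,0,0],[0,0,0],[0,0,0]],"travel":[[0,0.001,0],[0,0.002,0],[0,0.003,0],[0,0.003,0],[0,0.003,0],[0,0.003,0],[0,0.003,0],[0,0.003,0]],"claw":[0,0,0,0,0,0,0,0]}'
```

```text
time_s: 8.25
ee_pos: [0.5325, -0.0759, 0.1438]
orientation: [-179.9, 0.0, 86.0]
wrist_force: [-8.5, -0.3, -4.1]
grip_width: 0.0075
grip_force: 78.3
```

```bash
python3 -m handwheel '{"rotation":[[0,0,0],[0,0,0],[0,0,0],[0,0,0],[0,0,0],[0,0,0],[0,0,0],[0,0,0]],"travel":[[0,0.0005,0],[0,0.001,0],[0,0.001,0],[0,0.001,0],[0,0.001,0],[0,0.001,0],[0,0.001,0],[0,0.001,0]],"claw":[0,0,0,0,0,0,0,0]}'
```

```text
time_s: 9.25
ee_pos: [0.5333, -0.0759, 0.1437]
orientation: [-179.8, -0.0, 86.0]
wrist_force: [-8.0, -0.2, -4.2]
grip_width: 0.0076
grip_force: 78.2
```

```bash
python3 -m handwheel '{"rotation":[[0,0,0],[0,0,0],[0,0,0],[0,0,0],[0,0,0],[0,0,0],[0,0,0],[0,0,0]],"travel":[[0,0.0005,0],[0,0.001,0],[0,0.001,0],[0,0.001,0],[0,0.001,0],[0,0.001,0],[0,0.001,0],[0,0.001,0]],"claw":[0,0,0,0,0,0,0,0]}'
```

```text
time_s: 10.25
ee_pos: [0.5341, -0.0759, 0.1436]
orientation: [-179.8, -0.0, 86.0]
wrist_force: [-9.1, -0.7, -5.1]
grip_width: 0.0074
grip_force: 78.2
```

```bash
python3 -m handwheel '{"rotation":[[0,0,0],[0,0,0],[0,0,0],[0,0,0],[0,0,0],[0,0,0],[0,0,0],[0,0,0]],"travel":[[0,0.0005,0],[0,0.0005,0],[0,0.0005,0],[0,0.0005,0],[0,0.0005,0],[0,0.0005,0],[0,0.0005,0],[0,0.0005,0]],"claw":[0,0,0,0,0,0,0,0]}'
```

```text
time_s: 11.25
ee_pos: [0.5346, -0.076, 0.1436]
orientation: [-179.8, -0.0, 86.0]
wrist_force: [-9.0, -1.3, -5.1]
grip_width: 0.0074
grip_force: 78.2
```

```bash
python3 -m handwheel '{"rotation":[[0,0,0],[0,0,0],[0,0,0],[0,0,0],[0,0,0],[0,0,0],[0,0,0],[0,0,0]],"travel":[[0,0.0003,0],[0,0.0006,0],[0,0.0006,0],[0,0.0006,0],[0,0.0006,0],[0,0.0006,0],[0,0.0006,0],[0,0.0006,0]],"claw":[0,0,0,0,0,0,0,0]}'
```

```text
time_s: 12.25
ee_pos: [0.535, -0.076, 0.1435]
orientation: [-179.8, -0.0, 86.0]
wrist_force: [-10.3, -0.8, -6.0]
grip_width: 0.0076
grip_force: 78.2
```

```bash
python3 -m handwheel '{"rotation":[[0,0,0],[0,0,0],[0,0,0],[0,0,0],[0,0,0],[0,0,0],[0,0,0],[0,0,0]],"travel":[[0,0.0003,0],[0,0.0006,0],[0,0.0006,0],[0,0.0006,0],[0,0.0006,0],[0,0.0006,0],[0,0.0006,0],[0,0.0006,0]],"claw":[0,0,0,0,0,0,0,0]}'
```

```text
time_s: 13.25
ee_pos: [0.5355, -0.076, 0.1434]
orientation: [-179.8, -0.0, 86.0]
wrist_force: [-10.7, -0.8, -5.6]
grip_width: 0.0073
grip_force: 78.3
```

```bash
python3 -m handwheel '{"rotation":[[0,0,0],[0,0,0],[0,0,0],[0,0,0],[0,0,0],[0,0,0],[0,0,0],[0,0,0]],"travel":[[0,0.0003,0],[0,0.0005,-0.0003],[0,0.0005,-0.0005],[0,0.0005,-0.0005],[0,0.0005,-0.0005],[0,0.0005,-0.0005],[0,0.0005,-0.0005],[0,0.0005,-0.0005]],"claw":[0,0,0,0,0,0,0,0]}'
```

```text
time_s: 14.25
ee_pos: [0.5358, -0.076, 0.1438]
orientation: [-179.7, -0.0, 86.0]
wrist_force: [-11.2, -0.3, -7.9]
grip_width: 0.0073
grip_force: 78.2
```

```bash
python3 -m handwheel '{"rotation":[[0,0,0],[0,0,0],[0,0,0],[0,0,0],[0,0,0],[0,0,0],[0,0,0],[0,0,0]],"travel":[[0,0.0003,0],[0,0.0005,0],[0,0.0005,0],[0,0.0005,0],[0,0.0005,0],[0,0.0005,0],[0,0.0005,0],[0,0.0005,0]],"claw":[0,0,0,0,0,0,0,0]}'
```

```text
time_s: 15.25
ee_pos: [0.5361, -0.076, 0.1437]
orientation: [-179.7, -0.0, 86.0]
wrist_force: [-12.3, -0.2, -7.8]
grip_width: 0.0073
grip_force: 78.2
```

```bash
python3 -m handwheel '{"rotation":[[0,0,0],[0,0,0],[0,0,0],[0,0,0],[0,0,0],[0,0,0],[0,0,0],[0,0,0]],"travel":[[0,0.0002,0],[0,0.0004,0],[0,0.0004,0],[0,0.0004,0],[0,0.0004,0],[0,0.0004,0],[0,0.0004,0],[0,0.0004,0]],"claw":[0,0,0,0,0,0,0,0]}'
python3 - <<'E'
from h import *
f=[]
for i in range(5): viewer.camera('top'); s=env.state(); f.append(np.r_[s['wrist_force'],s['ee_pos']*1000])
print(np.mean(f,0).round(2),np.std(f,0).round(2))
E
```

```text
time_s: 16.25
ee_pos: [0.5364, -0.076, 0.1436]
orientation: [-179.7, -0.0, 86.0]
wrist_force: [-11.6, -0.4, -9.2]
grip_width: 0.0074
grip_force: 78.2
[-12.33  -0.69  -8.43 536.45 -76.01 143.62] [0.54 0.44 0.27 0.02 0.01 0.01]
```

```bash
python3 -m handwheel '{"rotation":[[0,0,0],[0,0,0],[0,0,0],[0,0,0],[0,0,0],[0,0,0],[0,0,0],[0,0,0]],"travel":[[0,0.0003,0],[0,0.0006,0],[0,0.0006,0],[0,0.0006,0],[0,0.0006,0],[0,0.0006,0],[0,0.0006,0],[0,0.0006,0]],"claw":[0,0,0,0,0,0,0,0]}'
python3 - <<'E'
from h import *
f=[]
for i in range(5): viewer.camera('top'); s=env.state(); f.append(np.r_[s['wrist_force'],s['ee_pos']*1000,s['wrist_torque']*100])
print(np.mean(f,0).round(2),np.std(f,0).round(2))
a,m=snap('wrist','w4.png'); b=snap('scene','s4.png')[0]
cv2.imwrite('pics/w4b.png',cv2.resize(a,(800,600)))
E
```

```text
time_s: 17.5
ee_pos: [0.5367, -0.076, 0.1435]
orientation: [-179.7, -0.0, 86.0]
wrist_force: [-13.3, -1.3, -8.2]
grip_width: 0.0075
grip_force: 78.4
[-1.3060e+01 -4.0000e-01 -7.9200e+00  5.3673e+02 -7.6020e+01  1.4353e+02
  7.0200e+00  2.4993e+02 -3.6770e+01] [0.36 0.86 0.69 0.01 0.01 0.01 1.55 1.92 2.13]
```

View pics/w4b.png

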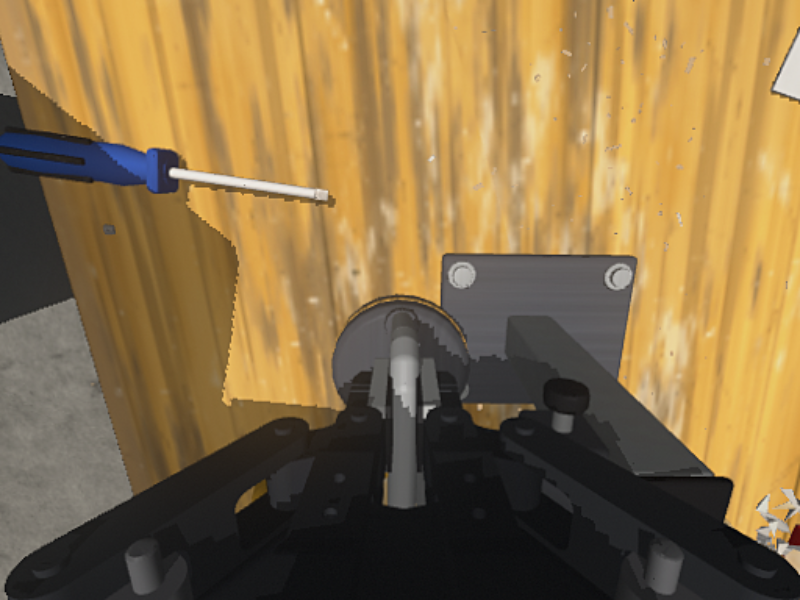

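The bar is still straight in the pads, with about 13 N on the keeper, rising more steeply as expected at the buffer. I add a little press and raise 4 mm, watching for a jam.

```bash
python3 -m handwheel '{"rotation":[[0,0,0],[0,0,0],[0,0,0],[0,0,0],[0,0,0],[0,0,0],[0,0,0],[0,0,0]],"travel":[[0,0.0002,0],[0,0.0004,0],[0,0.0004,0],[0,0.0004,-0.001],[0,0.0004,-0.002],[0,0.0004,-0.003],[0,0.0004,-0.004],[0,0.0004,-0.004]],"claw":[0,0,0,0,0,0,0,0]}'
python3 - <<'E'
from h import *
f=[]
for i in range(4): viewer.camera('top'); s=env.state(); f.append(np.r_[s['wrist_force'],s['ee_pos']*1000,s['wrist_torque']*100])
print(np.mean(f,0).round(2),np.std(f,0).round(2))
E
```

```text
time_s: 18.85
ee_pos: [0.5377, -0.0759, 0.1478]
orientation: [-179.7, -0.0, 86.0]
wrist_force: [-11.1, 2.6, -5.8]
grip_width: 0.0074
grip_force: 78.5
[-10.75   1.53  -6.31 537.68 -75.9  147.8   39.43 205.51 -32.72] [0.48 0.36 0.37 0.01 0.01 0.01 2.73 3.32 2.37]
```

```bash
python3 -m handwheel '{"rotation":[[0,0,0],[0,0,0],[0,0,0],[0,0,0],[0,0,0],[0,0,0],[0,0,0],[0,0,0]],"travel":[[0,0,-0.001],[0,0,-0.002],[0,0,-0.003],[0,0,-0.0045],[0,0,-0.006],[0,0,-0.007],[0,0,-0.008],[0,0,-0.008]],"claw":[0,0,0,0,0,0,0,0]}'
```

```text
time_s: 20.05
ee_pos: [0.5385, -0.0761, 0.1561]
orientation: [-179.8, -0.0, 86.0]
wrist_force: [-6.2, 1.3, -6.6]
grip_width: 0.0077
grip_force: 78.3
```

```bash
python3 -m handwheel '{"rotation":[[0,0,0],[0,0,0],[0,0,0],[0,0,0],[0,0,0],[0,0,0],[0,0,0],[0,0,0]],"travel":[[0,0,-0.001],[0,0,-0.002],[0,0,-0.003],[0,0,-0.0045],[0,0,-0.006],[0,0,-0.007],[0,0,-0.008],[0,0,-0.008]],"claw":[0,0,0,0,0,0,0,0]}'
```

```text
time_s: 21.05
ee_pos: [0.5389, -0.0762, 0.1643]
orientation: [-179.9, -0.0, 86.1]
wrist_force: [-5.8, 0.3, -5.5]
grip_width: 0.0073
grip_force: 78.2
```

```bash
python3 -m handwheel '{"rotation":[[0,0,0],[0,0,0],[0,0,0],[0,0,0],[0,0,0],[0,0,0],[0,0,0],[0,0,0]],"travel":[[0,0,-0.002],[0,0,-0.005],[0,0,-0.008],[0,0,-0.011],[0,0,-0.014],[0,0,-0.016],[0,0,-0.016],[0,0,-0.016]],"claw":[0,0,0,0,0,0,0,0]}'
```

```text
time_s: 22.05
ee_pos: [0.5398, -0.0764, 0.1807]
orientation: [-180.0, -0.0, 86.1]
wrist_force: [0.6, 0.2, -2.8]
grip_width: 0.0076
grip_force: 79.8
```

```bash
python3 -m handwheel '{"rotation":[[0,0,0],[0,0,0],[0,0,0],[0,0,0],[0,0,0],[0,0,0],[0,0,0],[0,0,0]],"travel":[[0,-0.005,0],[0,-0.015,0],[0,-0.03,0],[0,-0.05,0],[0,-0.075,0],[0,-0.095,0],[0,-0.11,0],[0,-0.115,0]],"claw":[0,0,0,0,0,0,0,0]}'
python3 - <<'E'
from h import *
a,m=snap('top','t5.png'); b,mb=snap('wrist','w5.png')
cv2.imwrite('pics/tw5.png',np.hstack([cv2.resize(a[120:270,120:320],(400,300)),cv2.resize(b,(400,300))]))
s=env.state();print(s['wrist_force'],s['ee_pos'],s['orientation'])
E
```

```text
time_s: 23.05
ee_pos: [0.4242, -0.0684, 0.181]
orientation: [180.0, 0.0, 86.0]
wrist_force: [0.1, 0.1, -4.7]
grip_width: 0.0072
grip_force: 79.8
[-0.52836624  0.65758031 -4.28660691] [ 0.42491284 -0.06854176  0.18095283] [1.79973043e+02 7.86752089e-03 8.60520264e+01]
```

View pics/tw5.png

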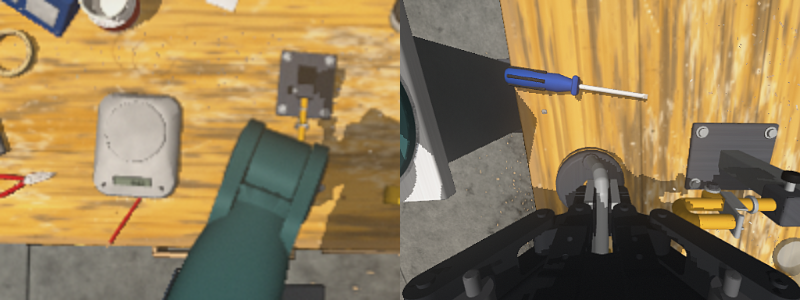

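The weight is off the hook and hangs from the fingers, and the stand, hook and screwdriver (645,95) are unchanged. Next I carry it over the pan.

```bash
python3 -m handwheel '{"rotation":[[0,0,0],[0,0,0],[0,0,0],[0,0,0],[0,0,0],[0,0,0],[0,0,0],[0,0,0]],"travel":[[0.006,0,-0.002],[0.02,0.003,-0.006],[0.04,0.008,-0.01],[0.065,0.014,-0.01],[0.09,0.02,-0.01],[0.115,0.026,-0.01],[0.135,0.031,-0.01],[0.145,0.034,-0.01]],"claw":[0,0,0,0,0,0,0,0]}'
```

```text
time_s: 24.15
ee_pos: [0.4694, 0.0755, 0.1908]
orientation: [180.0, -0.0, 86.2]
wrist_force: [0.5, 0.2, -2.7]
grip_width: 0.0071
grip_force: 79.7
```

```bash
python3 -m handwheel '{"rotation":[[0,0,0],[0,0,0],[0,0,0],[0,0,0],[0,0,0],[0,0,0],[0,0,0],[0,0,0]],"travel":[[0.01,0.002,0],[0.03,0.008,0],[0.06,0.015,0],[0.09,0.023,0],[0.12,0.031,0],[0.15,0.038,0],[0.167,0.042,0],[0.172,0.043,0]],"claw":[0,0,0,0,0,0,0,0]}'
python3 - <<'E'
from h import *
b,mb=snap('wrist','w6.png')
cv2.imwrite('pics/w6b.png',cv2.resize(b,(800,600)))
s=env.state();p=s['ee_pos'];print(s['wrist_force'],p,s['orientation'])
yaw=np.radians(s['orientation'][2]);tx=np.array([np.cos(yaw),np.sin(yaw),0])
c=p-.028*tx;z=p[2]+.019-.109
print('exp foot',c,z)
t=np.linspace(0,2*np.pi,8,endpoint=False)
print(proj(mb,[[c[0]+.038*np.cos(a),c[1]+.038*np.sin(a),z+.026] for a in t])/.64)
print('pan',proj(mb,[[.522+.058*np.cos(a),.2148+.058*np.sin(a),.044] for a in t])/.64)
E
```

```text
time_s: 25.15
ee_pos: [0.5237, 0.2429, 0.1906]
orientation: [-180.0, 0.0, 86.1]
wrist_force: [0.2, 0.1, -4.3]
grip_width: 0.0074
grip_force: 79.7
[-0.39414596  0.88516172 -4.51220101] [0.52373911 0.24281507 0.19061684] [-1.79984243e+02  9.93828300e-03  8.60776131e+01]
exp foot [0.52182377 0.21488066 0.19061684] 0.1006168421352089
[[475.00470859 370.99118346]
 [452.2519548  324.64435173]
 [398.50735042 307.38082206]
 [348.12029232 331.37626379]
 [332.7208864  379.87473245]
 [358.40909343 422.69754468]
 [408.27860405 437.28539789]
 [455.73254977 416.82152523]]
pan [[484.55638104 319.26067142]
 [459.06525987 264.63208974]
 [398.0529204  244.16995571]
 [340.89829099 272.59594695]
 [323.75871867 329.6826452 ]
 [352.96016141 379.68392554]
 [409.0767138  396.63051107]
 [462.52461091 372.84389866]]
```

View pics/w6b.png

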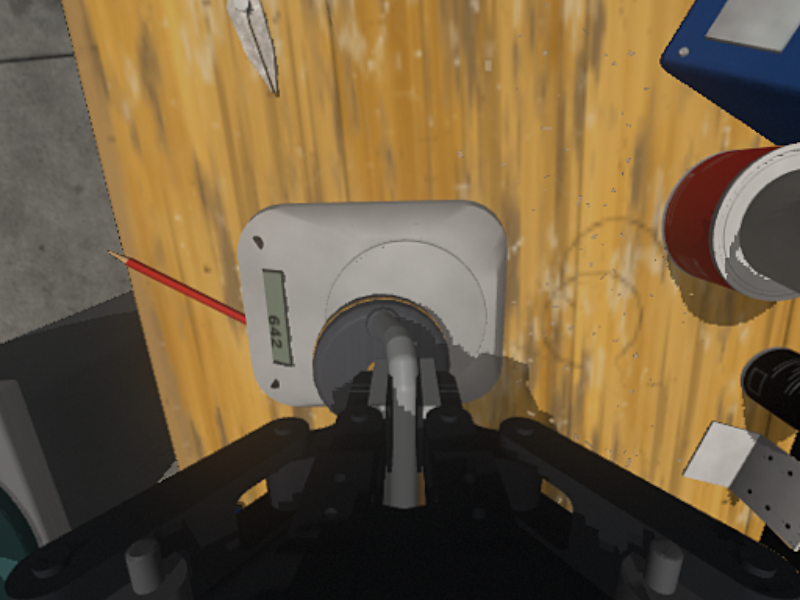

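The pan circle spans about x 327–487, as predicted. The weight's disc spans about 313–448 against a predicted 333–475, so it hangs swung towards the robot. I'll fit the tilt.

```bash
python3 - <<'E'
from h import *
from scipy.optimize import least_squares
m=viewer.camera_model('wrist');s=env.state();p=s['ee_pos']
yaw=np.radians(s['orientation'][2]);ty=np.array([np.cos(yaw),np.sin(yaw),0]);tx=np.array([np.sin(yaw),-np.cos(yaw),0]);uz=np.array([0,0,1.])
t=np.linspace(0,2*np.pi,360)
def ext(q):
    th,off,dz=q; b=p+[0,0,.019+dz]-off*ty
    d=-np.cos(th)*uz-np.sin(th)*tx; e=np.cos(th)*tx-np.sin(th)*uz
    P=b+.083*d+.038*(np.cos(t)[:,None]*e+np.sin(t)[:,None]*ty)
    u=proj(m,P)/.64; return np.array([u[:,0].min(),u[:,0].max(),u[:,1].min()])
for z in(-.003,0,.003):
    r=least_squares(lambda q:ext([q[0],q[1],z])-[313,448,302],[.1,.028],x_scale=.01)
    print(z,np.degrees(r.x[0]),r.x[1],r.fun)
E
```

```text
-0.003 8.003811635670699 0.026152712710004494 [-3.1897446   3.2342126   0.30617316]
0 7.883837957964694 0.025338504331823667 [-4.16494306  4.23007861  0.4053767 ]
0.003 7.7633938483812 0.024525455140574436 [-5.16542616  5.2549456   0.50988477]
```

```bash
python3 -m handwheel '{"rotation":[[-0.008,0,0],[-0.02,0,0],[-0.032,0,0],[-0.044,0,0],[-0.044,0,0],[-0.044,0,0],[-0.044,0,0],[-0.044,0,0]],"travel":[[0,0.001,0.002],[0,0.002,0.008],[0,0.002,0.016],[0,0.002,0.025],[0,0.002,0.034],[0,0.002,0.041],[0,0.002,0.045],[0,0.002,0.046]],"claw":[0,0,0,0,0,0,0,0]}'
python3 - <<'E'
from h import *
b,mb=snap('wrist','w7.png')
s=env.state();p=s['ee_pos'];print(s['wrist_force'],p,s['orientation'])
g=cv2.cvtColor(b,cv2.COLOR_BGR2GRAY)
for r in (225,232,240): print(r,[(int(c/.64),int(g[r,c])) for c in range(185,315,3)])
yaw=np.radians(s['orientation'][2]);ty=np.array([np.cos(yaw),np.sin(yaw),0]);tx=np.array([np.sin(yaw),-np.cos(yaw),0])
zt=np.array([0,0,0]);th=np.radians(7.9)
bar=p-.019*(np.sin(th)*np.array([1,0,0])-np.cos(th)*np.array([0,0,1]))-.027*np.array([.07,.998,0])
t=np.linspace(0,2*np.pi,360);print('bar',bar)
u=proj(mb,[bar+np.array([.038*np.cos(a),.038*np.sin(a),-.083]) for a in t])
for r in (225,232,240): print(r,(u[np.abs(u[:,1]-r)<1.2][:,0]/.64).round(0))
E
```

```text
time_s: 26.2
ee_pos: [0.5258, 0.2422, 0.1445]
orientation: [172.1, 0.0, 86.0]
wrist_force: [0.1, -0.1, -4.8]
grip_width: 0.0075
grip_force: 79.8
[ 0.55882431 -0.79790265 -3.64822381] [0.52582895 0.24227217 0.14456824] [1.72098132e+02 7.24597640e-03 8.60530319e+01]
225 [(289, 146), (293, 149), (298, 149), (303, 151), (307, 152), (312, 128), (317, 68), (321, 74), (326, 73), (331, 73), (335, 74), (340, 74), (345, 72), (350, 71), (354, 73), (359, 73), (364, 72), (368, 69), (373, 72), (378, 67), (382, 66), (387, 83), (392, 93), (396, 96), (401, 95), (406, 92), (410, 78), (415, 45), (420, 47), (425, 77), (429, 74), (434, 69), (439, 75), (443, 58), (448, 123), (453, 144), (457, 143), (462, 142), (467, 144), (471, 144), (476, 144), (481, 86), (485, 83), (490, 140)]
232 [(289, 147), (293, 150), (298, 149), (303, 149), (307, 153), (312, 52), (317, 70), (321, 73), (326, 73), (331, 73), (335, 72), (340, 72), (345, 73), (350, 71), (354, 72), (359, 72), (364, 71), (368, 67), (373, 114), (378, 72), (382, 73), (387, 71), (392, 118), (396, 130), (401, 141), (406, 130), (410, 117), (415, 80), (420, 76), (425, 74), (429, 73), (434, 44), (439, 53), (443, 63), (448, 56), (453, 83), (457, 82), (462, 80), (467, 76), (471, 68), (476, 150), (481, 88), (485, 92), (490, 147)]
240 [(289, 114), (293, 148), (298, 146), (303, 146), (307, 147), (312, 69), (317, 69), (321, 71), (326, 45), (331, 46), (335, 48), (340, 46), (345, 46), (350, 46), (354, 42), (359, 31), (364, 31), (368, 30), (373, 77), (378, 72), (382, 72), (387, 37), (392, 112), (396, 126), (401, 140), (406, 134), (410, 123), (415, 83), (420, 56), (425, 73), (429, 72), (434, 72), (439, 33), (443, 33), (448, 31), (453, 70), (457, 85), (462, 83), (467, 81), (471, 80), (476, 82), (481, 64), (485, 70), (490, 143)]
bar [0.52132751 0.21532617 0.16338791]
225 [450. 450. 449. 314. 314. 313.]
232 [452. 452. 452. 311. 311. 310. 310.]
240 [309. 309. 309. 452. 452. 452.]
```

The disc edges now match an upright weight to within 3 px, with the foot about 10 mm above the pan. I lower slowly.

```bash
python3 -m handwheel '{"rotation":[[0,0,0],[0,0,0],[0,0,0],[0,0,0],[0,0,0],[0,0,0],[0,0,0],[0,0,0]],"travel":[[0,-0.0002,0.001],[0,-0.0003,0.002],[0,-0.0004,0.003],[0,-0.0006,0.004],[0,-0.0007,0.005],[0,-0.0008,0.006],[0,-0.001,0.007],[0,-0.001,0.007]],"claw":[0,0,0,0,0,0,0,0]}'
```

```text
time_s: 27.25
ee_pos: [0.5256, 0.2423, 0.1376]
orientation: [172.1, 0.0, 86.1]
wrist_force: [0.8, 1.3, -4.4]
grip_width: 0.0074
grip_force: 79.8
```

```bash
python3 -m handwheel '{"rotation":[[0,0,0],[0,0,0],[0,0,0],[0,0,0],[0,0,0],[0,0,0],[0,0,0],[0,0,0]],"travel":[[0,0,0.0003],[0,0,0.0006],[0,-0.0001,0.0009],[0,-0.0001,0.0012],[0,-0.0002,0.0015],[0,-0.0002,0.0015],[0,-0.0002,0.0015],[0,-0.0002,0.0015]],"claw":[0,0,0,0,0,0,0,0]}'
```

```text
time_s: 28.25
ee_pos: [0.5263, 0.2429, 0.137]
orientation: [172.0, -0.1, 86.1]
wrist_force: [0.1, 5.4, 6.6]
grip_width: 0.0069
grip_force: 81.1
```

```bash
python3 -m handwheel '{"rotation":[[0,0,0],[0,0,0],[0,0,0],[0,0,0],[0,0,0],[0,0,0],[0,0,0],[0,0,0]],"travel":[[0,0,0],[0,0,0],[0,0,0],[0,0,0],[0,0,0],[0,0,0],[0,0,0],[0,0,0]],"claw":[0,0,0,0,0.1,0.15,0.2,0.3]}' 20
python3 - <<'E'
from h import *
s=env.state();print(s['wrist_force'],s['grip_width'],s['grip_force'])
E
```

```text
time_s: 29.25
ee_pos: [0.5255, 0.2421, 0.136]
orientation: [172.1, 0.0, 86.1]
wrist_force: [-0.6, -0.3, 0.8]
grip_width: 0.0258
grip_force: 0.0
[-0.6279312  -0.343839    0.76513562] 0.025811746595801342 0.0
```

Released without any load left on the wrist. Now I open further, withdraw upwards and check.

```bash
python3 -m handwheel '{"rotation":[[0,0,0],[0,0,0],[0,0,0],[0,0,0],[0,0,0],[0,0,0],[0,0,0],[0,0,0]],"travel":[[0,0,0],[0,0,0],[0,0.001,-0.007],[0,0.003,-0.02],[0,0.006,-0.045],[0,0.01,-0.075],[0,0.014,-0.1],[0,0.015,-0.11]],"claw":[0.4,0.5,0.5,0.5,0.5,0.5,0.5,0.5]}'
python3 - <<'E'
from h import *
a,m=snap('wrist','w8.png'); b=snap('top','t8.png')[0]; c=snap('scene','s8.png')[0]
cv2.imwrite('pics/fin.png',np.hstack([cv2.resize(a,(400,300)),cv2.resize(b[120:270,120:320],(400,300))]))
s=env.state();print(s['wrist_force'],s['ee_pos'],s['time_s'])
t=np.linspace(0,2*np.pi,4,endpoint=False)
print('pan',proj(m,[[.522+.058*np.cos(a),.2148+.058*np.sin(a),.044] for a in t])/1.28)
print('top disc',proj(m,[[.522+.038*np.cos(a),.2148+.038*np.sin(a),.07] for a in t])/1.28)
E
```

```text
time_s: 30.25
ee_pos: [0.5259, 0.2425, 0.2493]
orientation: [171.9, -0.1, 86.1]
wrist_force: [0.6, 0.6, -0.1]
grip_width: 0.0427
grip_force: 0.0
[ 0.85032991  0.12216521 -0.10430735] [0.52534931 0.24235764 0.24716586] 30.4
pan [[217.19218547 147.75680804]
 [180.33111056 117.00064798]
 [148.9056145  154.96930032]
 [186.70972232 182.53729501]]
top disc [[208.34685058 153.28235206]
 [182.36079288 132.2088304 ]
 [160.32776288 158.47323272]
 [186.78265495 177.97498278]]
```

View pics/fin.png

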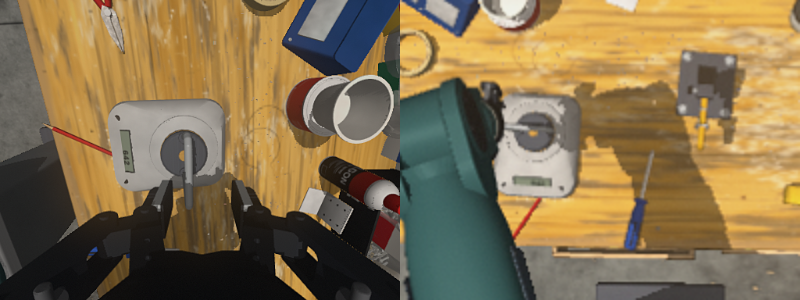

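The weight stands upright in the middle of the pan: its disc is at about (184,155) in the wrist view, inside the pan ring. The fingers are clear and everything else is in place.

```bash
python3 -c "
from rig import order
print(order.close_job())"
```

```text
the job is handed in; nothing more can be done
None
```

The test weight is off the hook and standing upright in the middle of the scale's pan, and the job was handed in at about 30 s with the robot clear of everything.

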